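# Unclamp the shaker and pass the sample bottles through the one-way flap

## Robot

A 6-joint arm with a two-finger parallel gripper is mounted at the origin on the work surface. World frame = base frame: x ahead of the robot, y to its left, z up, the work surface at z = 0. Lengths are in m, angles in degrees, forces in N, time in s.
With the tool pointing down it reaches from about 0.325 to 0.85 m from the base axis. Payload 15.5 kg.
Tool frame: the origin (TCP) lies at the very end of the fingers, on their centre line; the grasp point (between the pads) lies arm.grip_depth behind it (arm.grip_depth is the distance from the TCP to the grasp point, in m); z points along the fingers, y is the direction in which the jaws open and shut (so a half turn about z gives the same grasp; the last joint's range is limited). The gripper opens to 91 mm and grips with 3 to 60 N. Pads are 32 mm wide; open, the fingers measure 118 mm over their backs; the gripper's body (76 mm by 178 mm) begins 60 mm behind the grasp point.
Start: joints at [-74.857, 28.281, 77.091, -0, 74.628, -5.472], TCP at [0.22, -0.585, 0.214] pointing down, gripper open.
Joint ranges: [-166.48, 166.48], [-47.26, 123.95], [12.59, 153.08], [-70.14, 250.14], [6.76, 159.57], [-176.63, 176.63]. Speed limits (degrees/s): [108.29, 108.29, 147.25, 172.46, 172.46, 172.46].

## Interface

Orientations are given as a 3x3 rotation matrix whose columns are the frame's x, y, z axes.
In Python, from rig import arm gives the robot as it stands. Calls block until the motion is done:
- arm.move_to(position, orientation): joint-space move of the TCP to a pose.
- arm.move_l(position, orientation=None, feed=0.15): straight line of the TCP; orientation=None keeps the orientation; feed is the mean speed in m/s.
- arm.move_joints(angles): joint-space move.
- arm.grip(opening): finger opening in m; the grip force is fixed at half the most; returns when the fingers have stopped.
- arm.sleep(seconds).
- arm.solve_ik(position, orientation): joint angles nearest the present ones, or None.
- arm.snapshot(name): name is "scene" or "top" or "wrist"; returns the picture (480x640x3 uint8, red, green, blue); there is no depth.
- arm.get_calibration(name): a dict with "intrinsics" (3x3 intrinsics, pixels), "cam_to_world" (4x4, takes a point from camera to world coordinates). Camera axes: x right, y down, z forward; pixel columns grow to the right and rows downward; lengths in m; the calibration is good to about 2 mm. A picture is of the moment at which its call begins: read the wrist's pose just before it. get_calibration takes no time and is no camera call; for the wrist camera it gives the pose at the moment of the call.
A pose or a line that the arm cannot do raises arm.Unreachable and nothing moves.
- arm.sign_off(): hands the job in, once; it reports no verdict.
Readings, each from a call of its own:
- arm.current_t(): time.
- arm.current_joint_positions(): joint angles.
- arm.current_dq(): joint speeds.
- arm.current_tau(): joint torques, N m.
- arm.current_ee_pos(): TCP position.
- arm.current_tool_rot(): TCP orientation.
- arm.current_force(): force on the tool from outside, world axes, zero at the start.
- arm.current_torque(): the same for the moment, N m.
- arm.current_width(): finger opening in m.
Only numpy, scipy, OpenCV 4.12 (cv2) and the standard library are available. Lean on these libraries where they do the work, as an engineer would, in place of code of your own. Each camera call takes 0.05 s, during which the arm holds its last target.

## Task

The shaker has finished: lift the red pawl off its ratchet and keep it up until the clamp bar has sprung fully back, then take every sample bottle off the platform to the lane's apron and push it through the green one-way flap into the bay, far enough for the flap to shut behind it. When all the bottles are in the bay, push the clamp bar fully home again. Never pull a bottle out of the closed clamp or put one in over the flap or walls, and leave the flasks and the beaker alone.

Things in the scene. Friction and masses are not known exactly. Their poses are not given: they have to be found in the camera images.
- shaker: White bench shaker, 200 x 330 mm, fixed; its flat platform is 35 mm above the bench. Origin: under its middle, on the bench; x away from the robot (roughly), y along the bars, z up. A fixed rubber-faced bar, 30 mm high, stands behind the bottles (x 42 to 58 mm), the moving clamp bar in front. Ratchet and red pawl are at the -y end (y = -184 mm), reaching 118 mm above the bench.
- row_mid (a point): Middle of the row of bottle slots on the platform's surface, at shaker x = +20 mm, y = 0, 35 mm above the bench; axes as the shaker's. Slots are at y = -105, -35, +35, +105 mm from here. Low rails, 8 mm high, stop bottles at y = +-156 mm.
- clamp_bar (a joint): Moving clamp bar, m: 0 = home (clamping), up to 0.032 = fully back, towards the robot (shaker -x). A damped spring (7 N home, 4 N back) drives it back in about 1 s once the pawl is up; a ratchet wheel geared to it (a tooth per 7 mm) holds it when the pawl is down. Pushing it to +x clicks tooth by tooth (15 to 20 N) up to a stop at -0.004; let go there, it rests near 0.
- bar_back (a point): Middle of the clamp bar's face towards the robot, 60 mm above the bench: push the bar home here. Axes as the shaker's; it travels with the bar. The bar is 280 mm long (shaker y), 10 mm thick, from 2 mm above the platform to 83 mm above the bench; at the top a lip reaches over the bottles' shoulders while it is home, so they cannot be lifted.
- pawl (a joint): Red sprung pawl, angle in rad: about 0 = its nose is down in the teeth of the ratchet wheel, growing as the tab end is lifted. It clears the teeth above about 0.12; the stop is at 0.45. Let go, it springs down and holds the bar wherever that then is.
- pawl_tab (a point): Middle of the upright red finger tab at the pawl's free end: 20 mm (shaker x) by 12 mm (shaker y) by 34 mm high. With the pawl down it is at shaker x = 0, y = -184 mm, 102 mm above the bench. The pawl's hinge (parallel to shaker y) is 95 mm from it to shaker +x and 27 mm lower: raising the tab 25 mm turns the pawl by about 0.26 rad. About 3 N lift it.
- hatch: Pass-through lane, fixed: white floor 8 mm thick, 100 mm wide. Origin: on the bench, mid-lane, in the plane of the shut flap; x into the bay (away from the robot), y left, z up. The bay is x = 0 to 310 mm, 70 mm wide between clear walls 46 mm high, open on top, closed at the far end. It takes all bottles in line; each one pushed in moves on those before it.
- apron (a point): Point on the floor of the lane's open apron, 60 mm before the flap (hatch x = -60 mm, y = 0, 8 mm above the bench): the place to set a bottle down. Axes as the hatch's. The apron runs from hatch x = -105 mm to 0; two guides, 30 mm high, flare towards the robot between x = -38 mm (90 mm apart) and 0 (70 mm apart).
- flap (a joint): Green one-way flap, rad: 0 = shut, 1.5 = swung open into the bay; it cannot swing towards the robot. Hinged on an upright pin at the bay's left wall (hatch x = 2, y = +33 mm), 64 mm long, its top 54 mm above the bench; sprung shut (1 to 3 N to open). It shuts only when the near side of the bottle pushed in is more than 68 mm past the flap's plane and nothing else is in the way.
- b1_mid (a point): Square sample bottle, blue screw cap (it may be absent): body 44 x 44 mm, 42 mm high; cap 30 mm across, 12 mm high; 54 mm in all; 80 to 150 g. This point is on its axis, 27 mm above its underside; z up along the axis, x and y square to its sides. It starts in one of the shaker's slots, held between the bars.
- b2_mid (a point): Square sample bottle, orange screw cap (it may be absent): body 44 x 44 mm, 42 mm high; cap 30 mm across, 12 mm high; 54 mm in all; 80 to 150 g. This point is on its axis, 27 mm above its underside; z up along the axis, x and y square to its sides. It starts in one of the shaker's slots, held between the bars.
- b3_mid (a point): Square sample bottle, green screw cap (it may be absent): body 44 x 44 mm, 42 mm high; cap 30 mm across, 12 mm high; 54 mm in all; 80 to 150 g. This point is on its axis, 27 mm above its underside; z up along the axis, x and y square to its sides. It starts in one of the shaker's slots, held between the bars.
- b4_mid (a point): Square sample bottle, yellow screw cap (it may be absent): body 44 x 44 mm, 42 mm high; cap 30 mm across, 12 mm high; 54 mm in all; 80 to 150 g. This point is on its axis, 27 mm above its underside; z up along the axis, x and y square to its sides. It starts in one of the shaker's slots, held between the bars.
- flask1_mid (a point): Stoppered glass volumetric flask, a bystander: 62 mm wide bulb, 161 mm high with a thin neck; this point is on its axis, 80 mm above the bench.
- flask2_mid (a point): Stoppered glass volumetric flask, a bystander: 62 mm wide bulb, 161 mm high with a thin neck; this point is on its axis, 80 mm above the bench.
- beaker_mid (a point): Small empty glass beaker, a bystander: 60 mm across, 75 mm high; this point is on its axis, half-way up.
Not all that is in view belongs to the job. Leave any purple look-alike of the part that bears b1_mid alone.

How it is judged (in metres and radians):
On the way, in this order (a step that is already met when the one before it is completed fails the run):
1. the pawl has been lifted and the clamp bar has sprung fully back (joint clamp_bar above 0.026 m) (value of joint clamp_bar above 0.026 m), for 0.2 s.
2. every bottle is in the bay behind the flap, and the flap has closed behind them (x of b1_mid in the frame of hatch between 0.027 and 0.3 m and y of b1_mid in the frame of hatch between -0.036 and 0.036 m and z of each of b1_mid, b2_mid, b3_mid, b4_mid in the frame of hatch below 0.05 m and x of b2_mid in the frame of hatch between 0.027 and 0.3 m and y of b2_mid in the frame of hatch between -0.036 and 0.036 m and x of b3_mid in the frame of hatch between 0.027 and 0.3 m and y of b3_mid in the frame of hatch between -0.036 and 0.036 m and x of b4_mid in the frame of hatch between 0.027 and 0.3 m and y of b4_mid in the frame of hatch between -0.036 and 0.036 m and value of joint flap below 0.12 rad), for 0.2 s.
3. the clamp bar has been pushed fully home again (value of joint clamp_bar below 0.006 m), for 0.2 s.
At the end, for the whole second after the job is handed in: Every bottle present is in the bay: its middle at least 27 mm past the flap's plane, between the walls, on the floor, at rest (below 0.02 m/s); the flap is shut (below 0.12 rad); the clamp bar is home (below 0.006 m) with the pawl down in the ratchet (below 0.1 rad) (all of step 2 and value of joint clamp_bar below 0.006 m and value of joint pawl below 0.1 rad and linear speed of each of b1, b2, b3, b4 below 0.02 m/s); the robot touches nothing.
It fails at once if a bottle is lifted out of the shaker while the clamp bar is not yet fully back (value of joint clamp_bar below 0.02 m and ((horizontal distance between b1_mid and shaker below 0.17 m and z of b1_mid in the frame of shaker above 0.095 m) or (horizontal distance between b2_mid and shaker below 0.17 m and z of b2_mid in the frame of shaker above 0.095 m) or (horizontal distance between b3_mid and shaker below 0.17 m and z of b3_mid in the frame of shaker above 0.095 m) or (horizontal distance between b4_mid and shaker below 0.17 m and z of b4_mid in the frame of shaker above 0.095 m))).
It fails at once if a bottle is put into the bay over the top of the flap or walls instead of through the flap ((x of b1_mid in the frame of hatch between 0.012 and 0.3 m and y of b1_mid in the frame of hatch between -0.036 and 0.036 m and z of b1_mid in the frame of hatch above 0.062 m) or (x of b2_mid in the frame of hatch between 0.012 and 0.3 m and y of b2_mid in the frame of hatch between -0.036 and 0.036 m and z of b2_mid in the frame of hatch above 0.062 m) or (x of b3_mid in the frame of hatch between 0.012 and 0.3 m and y of b3_mid in the frame of hatch between -0.036 and 0.036 m and z of b3_mid in the frame of hatch above 0.062 m) or (x of b4_mid in the frame of hatch between 0.012 and 0.3 m and y of b4_mid in the frame of hatch between -0.036 and 0.036 m and z of b4_mid in the frame of hatch above 0.062 m)).
It fails at once if a volumetric flask or the beaker is knocked over or shifted by more than 30 mm (distance of any of flask1_mid, flask2_mid, beaker_mid from where it was at the start of the episode above 0.03 m or angle between any of flask1_mid, flask2_mid, beaker_mid's own z axis and vertical above 0.5 rad).
Of b1, b2, b3, b4 only 3 to 4 are there at a start; the rules pass over those that are not, and their reading is None.
At some moment in a run one of b1, b2, b3, b4 may be knocked a few centimetres aside while the robot is not near it.
Once in a run the grip may slacken for a moment while it holds something.
It also fails if it takes over 210 s, if anything falls off the work surface, if the arm or the gripper's body presses on something with over 40 N, if the wrist force passes 120 N, or if a joint passes its speed limit or range.

## Working session

There is one attempt and no reset: what is moved stays moved. The work goes in short steps, each a Python script; the robot and the scene stay as the last script left them, time stands still between calls to the robot, and variables do not carry over. Pictures are saved under pics/ and viewed, and the job is handed in when it is done.

```bash
ls; mkdir -p pics; python3 - <<'E'
from rig import arm
import cv2
for n in ("scene","top","wrist"):
    im=arm.snapshot(n); cv2.imwrite(f"pics/{n}0.png",im[:,:,::-1])
    c=arm.get_calibration(n); print(n,c["intrinsics"],c["cam_to_world"])
print(arm.grip_depth,arm.current_t(),arm.current_tool_rot(),arm.current_width())
E
```

```text
pics
scene [[538.24059361   0.         312.63873379]
 [  0.         538.24059361 236.05429585]
 [  0.           0.           1.        ]] [[ 0.07529395  0.77703376 -0.62493949  1.2349305 ]
 [ 0.99712848 -0.05357942  0.05351674 -0.08151267]
 [ 0.00810042 -0.62717445 -0.77883669  0.94504311]
 [ 0.          0.          0.          1.        ]]
top [[592.71955683   0.         309.91529665]
 [  0.         592.71955683 240.7180585 ]
 [  0.           0.           1.        ]] [[ 0.0293672  -0.99516442  0.09373019  0.44704793]
 [-0.9995312  -0.03004886 -0.0058693  -0.02525818]
 [ 0.0086574  -0.09351388 -0.99558033  1.42599302]
 [ 0.          0.          0.          1.        ]]
wrist [[368.87463677   0.         318.4052032 ]
 [  0.         368.87463677 243.13953765]
 [  0.           0.           1.        ]] [[ 0.35255072 -0.90897029 -0.22244326  0.2829952 ]
 [-0.93579096 -0.34290456 -0.08192523 -0.56131548]
 [-0.00180921  0.23704319 -0.97149743  0.38447927]
 [ 0.          0.          0.          1.        ]]
0.0188 0.15 [[ 9.35973977e-01  3.52069129e-01 -2.04968992e-04]
 [ 3.52069162e-01 -9.35973520e-01  9.35134353e-04]
 [ 1.37386388e-04 -9.47424681e-04 -9.99999542e-01]] 0.09088325150431416
```

View pics/scene0.png

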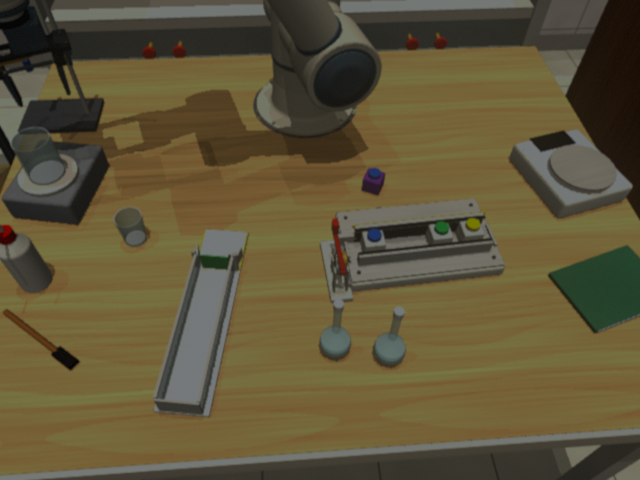

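View pics/top0.png

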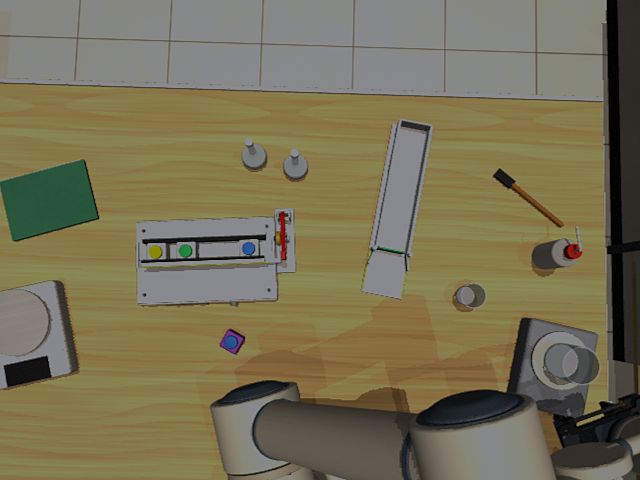

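View pics/wrist0.png

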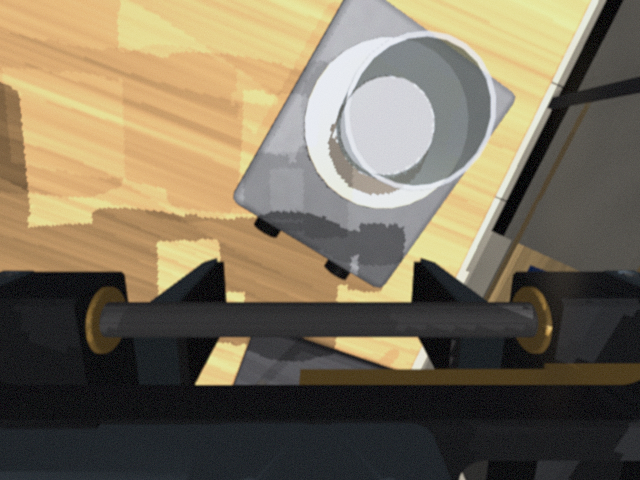

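The three bottles are yellow (155,252), green (185,250) and blue (249,249) in the top view. Orange is absent, and the purple decoy is at (232,341). Next I'll zoom in and measure.

```bash
cat > h.py <<'E'
from rig import arm
import numpy as np, cv2
def ray(n,uv,z,c=None):
    c=c or arm.get_calibration(n)
    K=c["intrinsics"];T=c["cam_to_world"]
    d=T[:3,:3]@np.linalg.solve(K,[uv[0],uv[1],1.]); o=T[:3,3]
    return o+d*(z-o[2])/d[2]
def proj(n,p,c=None):
    c=c or arm.get_calibration(n)
    T=np.linalg.inv(c["cam_to_world"]); q=c["intrinsics"]@(T[:3,:3]@p+T[:3,3]); return q[:2]/q[2]
def blobs(im,lo,hi,amin=30):
    hsv=cv2.cvtColor(im,cv2.COLOR_RGB2HSV)
    m=cv2.inRange(hsv,np.array(lo),np.array(hi))
    n,l,s,c=cv2.connectedComponentsWithStats(m)
    return [(c[i],s[i]) for i in range(1,n) if s[i][4]>=amin]
COL=dict(blue=((100,120,60),(120,255,255)),yellow=((24,150,120),(32,255,255)),green=((50,120,60),(80,255,255)),red=((0,190,90),(6,255,255)))
E
python3 - <<'E'
from h import *
im=cv2.imread("pics/top0.png")[:,:,::-1].copy()
cv2.imwrite("pics/topz.png",cv2.resize(im[190:320,110:310],None,fx=4,fy=4,interpolation=cv2.INTER_CUBIC)[:,:,::-1])
cv2.imwrite("pics/hz.png",cv2.resize(im[110:310,350:500],None,fx=3,fy=3,interpolation=cv2.INTER_CUBIC)[:,:,::-1])
for k,(lo,hi) in COL.items():
    for c,s in blobs(im,lo,hi,15): print(k,c,s,ray("top",c,.089 if k!="red" else .11))
E
```

```text
blue [248.33333333 248.12195122] [243 242  12  13 123] [0.55191164 0.10554527 0.089     ]
blue [230.69230769 341.97692308] [225 336  13  13 130] [0.34115837 0.13659247 0.089     ]
yellow [154.60683761 251.48717949] [149 246  12  12 117] [0.53794312 0.31648306 0.089     ]
green [ 48.07853705 199.87872955] [   0  160   98   81 5195] [0.64811027 0.56415764 0.089     ]
green [185.  250.5] [179 245  13  12 126] [0.54223149 0.24815756 0.089     ]
green [393.72727273 250.39393939] [381 248  25   6  33] [ 0.55664751 -0.22354304  0.089     ]
red [282.57923497 234.9726776 ] [280 212   6  47 183] [0.58197314 0.02832998 0.11      ]
red [572.88073394 251.98165138] [567 245  15  13 109] [ 0.56340954 -0.62117585  0.11      ]
```

View pics/topz.png

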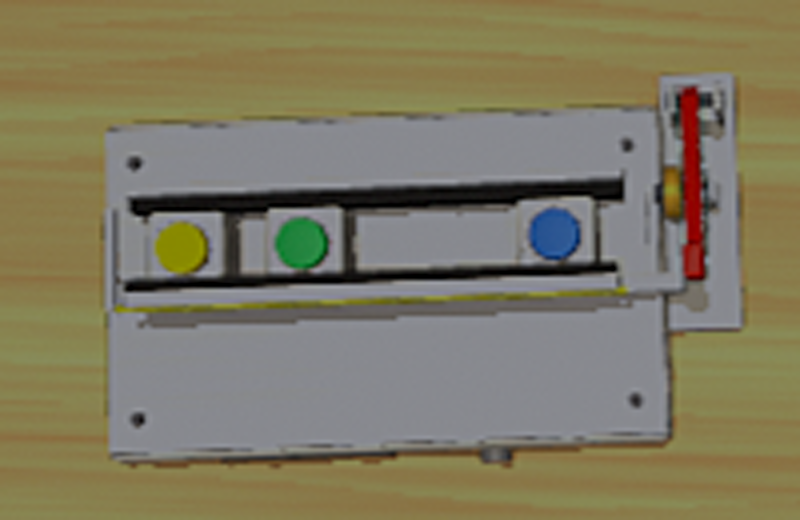

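View pics/hz.png

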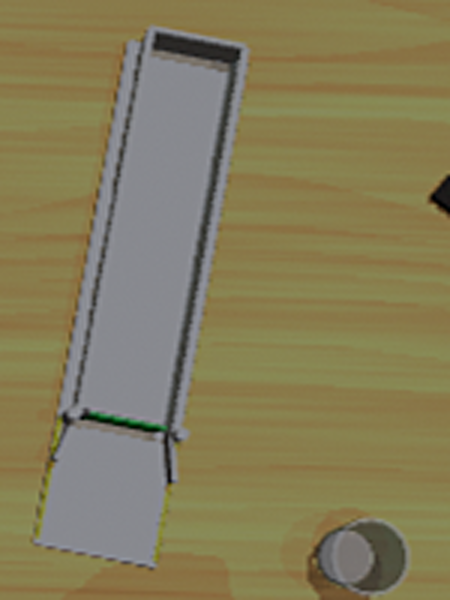

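```bash
cat >> h.py <<'E'
def R(yaw): # tool down, tool x at yaw (deg)
    a=np.radians(yaw);c,s=np.cos(a),np.sin(a)
    return np.array([[c,s,0],[s,-c,0],[0,0,-1.]])
E
python3 - <<'E'
from h import *
print([np.round(ray("top",uv,z),4) for uv,z in [((361.7,291),.008),((401.7,299),.008),((378.3,247.3),.054),((405,253.3),.054),((283.2,255),.119)]])
for nm,p,yaw in [("hatch",(.42,-.2,.3),0),("shak",(.42,.2,.3),4)]:
    q=arm.solve_ik(p,R(yaw)); print(q)
    arm.move_to(p,R(yaw)); arm.sleep(.3)
    c=arm.get_calibration("wrist"); im=arm.snapshot("wrist"); np.savez(f"pics/{nm}1.npz",**c)
    cv2.imwrite(f"pics/{nm}1.png",im[:,:,::-1]); print(c["cam_to_world"],arm.current_t(),arm.current_force())
E
```

```text
[array([ 0.4638, -0.1607,  0.008 ]), array([ 0.4476, -0.2565,  0.008 ]), array([ 0.5657, -0.1927,  0.054 ]), array([ 0.5535, -0.2551,  0.054 ]), array([0.5366, 0.0251, 0.119 ])]
[-3.28243248e+01  1.03798243e+01  9.09258735e+01 -2.54444375e-14
  7.86943021e+01  5.71756752e+01]
[[-6.01179372e-05 -9.71331624e-01 -2.37728568e-01  4.87214304e-01]
 [-9.99998909e-01 -2.92404021e-04  1.44761375e-03 -2.00392472e-01]
 [-1.47562581e-03  2.37728396e-01 -9.71330547e-01  4.70849303e-01]
 [ 0.00000000e+00  0.00000000e+00  0.00000000e+00  1.00000000e+00]] 2.125 [0.23465813 0.56017968 0.70806543]
[ 1.81023653e+01  1.03798243e+01  9.09258735e+01 -2.54444375e-14
  7.86943021e+01  1.04102365e+02]
[[ 0.06935327 -0.96904217 -0.23695442  0.48731628]
 [-0.99759138 -0.06766666 -0.01525349  0.20417371]
 [-0.00125264  0.23744157 -0.97140102  0.47098676]
 [ 0.          0.          0.          1.        ]] 3.9583 [-0.60037365 -0.15921083  0.39862796]
```

View pics/hatch1.png

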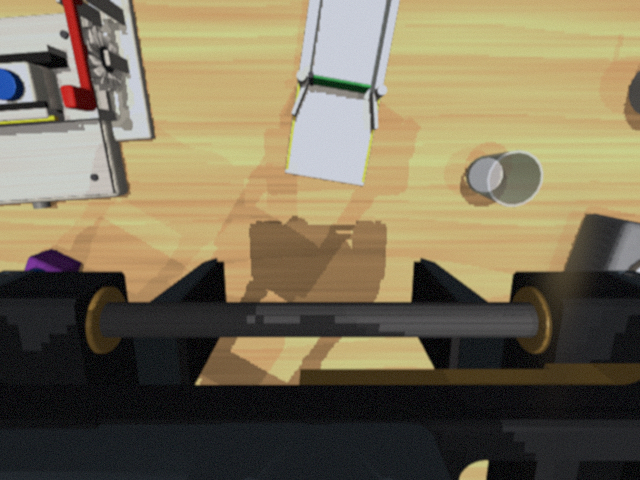

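View pics/shak1.png

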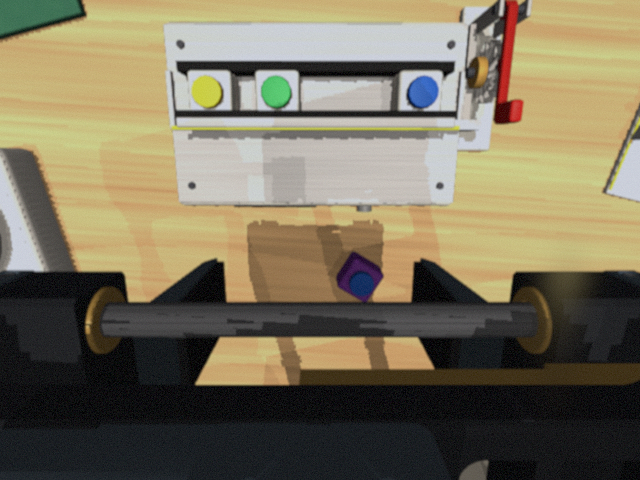

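The wrist views show the apron's near corners at about (287,172) and (362,185), the flap between (308,78) and (368,90), three caps in the row, and the red tab top at about (509,111).

```bash
python3 - <<'E'
from h import *
c=dict(np.load("pics/shak1.npz"));im=cv2.imread("pics/shak1.png")[:,:,::-1].copy()
for k in("blue","yellow","green"):
    for b,s in blobs(im,*COL[k],100): print(k,b,s[:],ray("",b,.089,c))
hsv=cv2.cvtColor(im,cv2.COLOR_RGB2HSV)
print("shaker corners",[np.round(ray("",u,.035,c),4) for u in [(165,24),(177,205),(453,203)]])
big=cv2.resize(im[0:170,440:560],None,fx=4,fy=4,interpolation=cv2.INTER_CUBIC)[:600]
cv2.imwrite("pics/tabz.png",big[:,:,::-1])
print("tab",ray("",(509,111),.119,c))
c=dict(np.load("pics/hatch1.npz"));im=cv2.imread("pics/hatch1.png")[:,:,::-1].copy()
cv2.imwrite("pics/hatchz.png",cv2.resize(im[0:200,260:410],None,fx=3,fy=3,interpolation=cv2.INTER_CUBIC)[:,:,::-1])
print([np.round(ray("",u,z,c),4) for u,z in [((287,172),.008),((362,185),.008),((308,78),.054),((368,90),.054)]])
E
```

```text
blue [422.49590164  91.61885246] [408  76  30  32 732] [0.5518559  0.10809064 0.089     ]
blue [361.2195122  283.57427938] [349 272  25  24 451] [0.35192568 0.14823683 0.089     ]
yellow [206.49045521  91.45814978] [193  77  28  31 681] [0.53752832 0.31685321 0.089     ]
green [275.7532097   91.68758916] [262  77  29  31 701] [0.54196317 0.24987933 0.089     ]
shaker corners [array([0.6088, 0.3766, 0.035 ]), array([0.4158, 0.368 , 0.035 ]), array([0.4409, 0.0417, 0.035 ])]
tab [0.53593473 0.03553599 0.119     ]
[array([ 0.4643, -0.161 ,  0.008 ]), array([ 0.4484, -0.2539,  0.008 ]), array([ 0.5635, -0.1889,  0.054 ]), array([ 0.5517, -0.2521,  0.054 ])]
```

View pics/tabz.png

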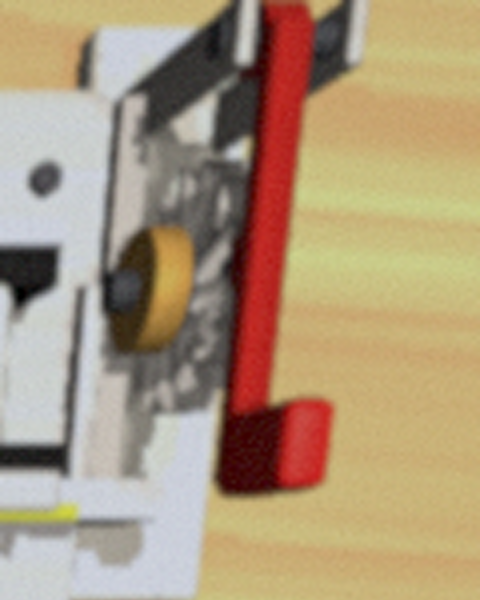

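View pics/hatchz.png

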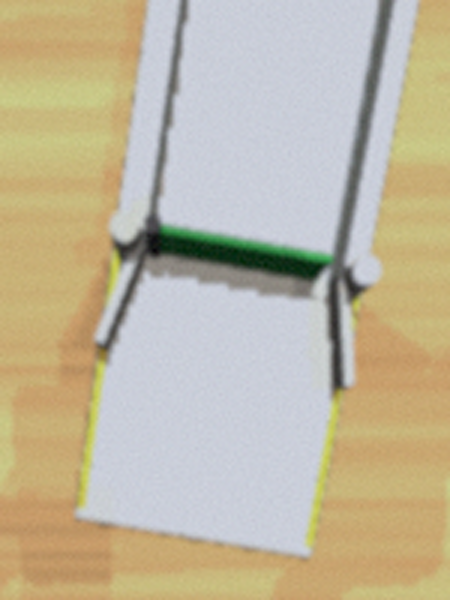

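```bash
python3 - <<'E'
from h import *
im=cv2.imread("pics/top0.png"); cv2.imwrite("pics/far.png",cv2.resize(im[110:150,380:450],None,fx=10,fy=10,interpolation=cv2.INTER_CUBIC))
im=cv2.imread("pics/scene0.png"); cv2.imwrite("pics/scz.png",cv2.resize(im[220:420,145:255],None,fx=3,fy=3,interpolation=cv2.INTER_CUBIC))
E
```

```text
(no output)
```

View pics/far.png

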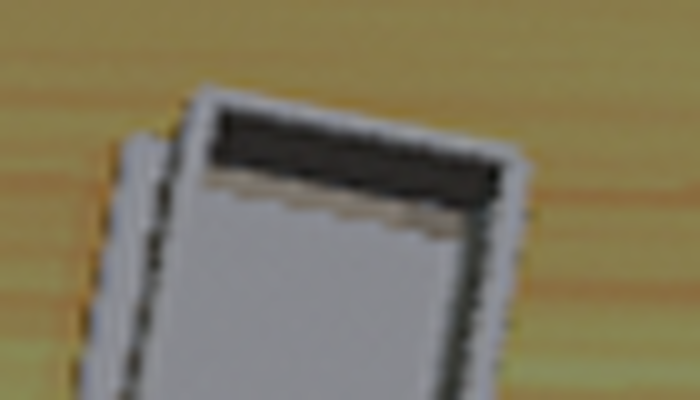

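View pics/scz.png

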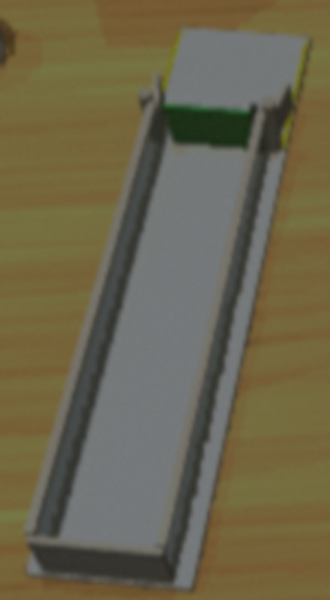

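```bash
python3 - <<'E'
from h import *
a=ray("top",(401.6,120.9),.046);b=ray("top",(429.9,126.5),.046);print(a,b,np.linalg.norm(a-b))
# scene: far inner edge top
sc=[(33,533),(168,548)]
for u in sc: print(ray("scene",(145+u[0]/3,220+u[1]/3),.046))
for u in [(185,30),(308,38)]: print("ap",ray("scene",(145+u[0]/3,220+u[1]/3),.008))
F=(a+b)[:2]/2
for N in [np.array([.4564,-.2075]),np.array([.4557,-.2086])]:
    d=F-N; print(np.linalg.norm(d),np.degrees(np.arctan2(d[1],d[0])))
yw=np.arctan2(d[1],d[0])
E
```

```text
[ 0.87072903 -0.24372707  0.046     ] [ 0.85921107 -0.31151436  0.046     ] 0.06875885842740118
[ 0.85144865 -0.315897    0.046     ]
[ 0.8659394  -0.23821989  0.046     ]
ap [ 0.44918641 -0.25380734  0.008     ]
ap [ 0.46328474 -0.16184086  0.008     ]
0.4145436078786196 -9.738495260262354
0.4150491962768636 -9.572487391806836
```

```bash
cat >> h.py <<'E'
YS=np.radians(3.9); SX=np.array([np.cos(YS),np.sin(YS),0]); SY=np.array([-np.sin(YS),np.cos(YS),0]); SO=np.array([.5247,.2111,0])
YH=np.radians(-9.65); HX=np.array([np.cos(YH),np.sin(YH),0]); HY=np.array([-np.sin(YH),np.cos(YH),0]); HO=np.array([.5596,-.2255,0])
def S(x,y,z): return SO+SX*x+SY*y+np.array([0,0,z])
def H(x,y,z): return HO+HX*x+HY*y+np.array([0,0,z])
def snap(nm,cam="wrist"):
    c=arm.get_calibration(cam); im=arm.snapshot(cam); np.savez(f"pics/{nm}.npz",**c); cv2.imwrite(f"pics/{nm}.png",im[:,:,::-1]); return im,c
E
python3 - <<'E'
from h import *
arm.grip(.045)
P=lambda a:None
arm.move_to(S(0,-.184,.17),R(3.9))
arm.move_l(S(0,-.184,.088),feed=.1)
print("F",arm.current_force())
arm.grip(0.0); print("w",arm.current_width(),arm.current_force())
snap("pawl_grip")
r=np.hypot(.095,.027);a0=np.arctan2(.027,-.095)
for th in np.linspace(.04,.34,8):
    dx=.095+r*np.cos(a0-th); dz=r*np.sin(a0-th)-.027
    arm.move_l(S(dx,-.184,.088+dz),feed=.06)
    print(round(th,2),arm.current_force().round(1),round(arm.current_width(),4))
arm.sleep(1.5)
snap("pawl_up");snap("pawl_up_top","top");snap("pawl_up_sc","scene")
print(arm.current_width(),arm.current_t())
E
```

```text
F [ 0.27296436 -0.26284319  0.27910647]
w 0.012072225836582462 [-1.02489607 -6.53274225  0.84271003]
0.04 [-1.3 -7.8 -1.3] 0.0117
0.08 [-0.8 -7.1  2. ] 0.012
0.13 [-1.3 -7.4 -1.5] 0.0119
0.17 [-1.  -6.1 -1.3] 0.0117
0.21 [-2.3 -7.5 -1.2] 0.0114
0.25 [-1.3 -6.5 -0.6] 0.0119
0.3 [-1.5 -7.  -0.7] 0.012
0.34 [-2.2 -7.6 -0.4] 0.0122
0.011493580110626546 11.0333
```

View pics/pawl_up.png

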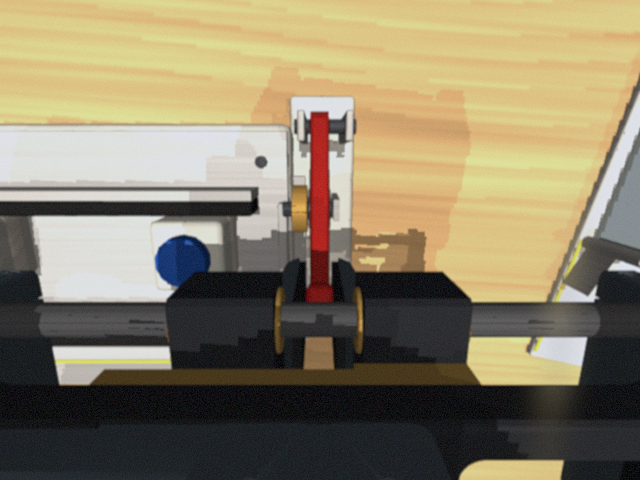

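View pics/pawl_up_sc.png

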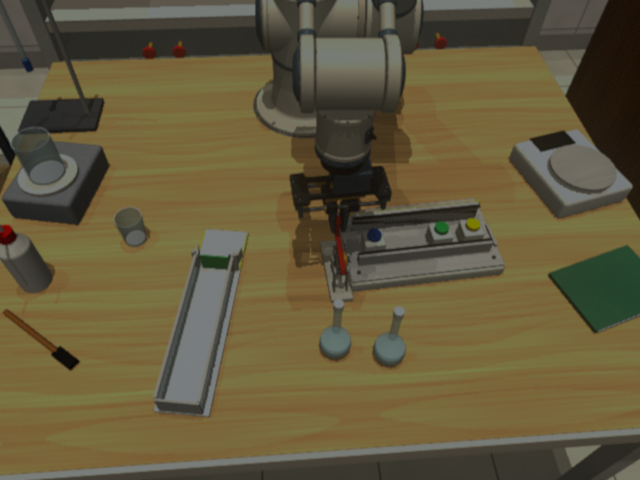

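The pawl is held up in the grip, and the bar appears to have moved away from the bottles (its yellow edge is at row 360). I'll lower the pawl, release it and verify.

```bash
python3 - <<'E'
from h import *
arm.sleep(.5)
r=np.hypot(.095,.027);a0=np.arctan2(.027,-.095)
for th in [.2,.05]:
    dx=.095+r*np.cos(a0-th); dz=r*np.sin(a0-th)-.027
    arm.move_l(S(dx,-.184,.088+dz),feed=.06)
arm.grip(.045)
arm.move_l(S(0,-.184,.18))
arm.move_to([.42,.2,.3],R(3.9)); arm.sleep(.2)
im,c=snap("shak2")
for k in("blue","yellow","green"):
    for b,s in blobs(im,*COL[k],100):
        p=ray("",b,.089,c); d=p-SO; print(k,b.round(1),p.round(4),"shaker",(d@SX).round(4),(d@SY).round(4))
hsv=cv2.cvtColor(im,cv2.COLOR_RGB2HSV)
m=cv2.inRange(hsv,np.array((22,120,80)),np.array((34,255,255))); 
print(arm.current_t(),arm.current_force())
E
```

```text
blue [421.9  91.2] [0.5518 0.1082 0.089 ] shaker 0.02 -0.1045
blue [358.  283.2] [0.3522 0.1516 0.089 ] shaker -0.1762 -0.0476
yellow [205.6  91.5] [0.5375 0.3167 0.089 ] shaker 0.0199 0.1045
green [274.8  91.5] [0.542  0.2499 0.089 ] shaker 0.0199 0.0376
14.925 [-0.17551523  0.06123542  0.37538198]
```

View pics/shak2.png

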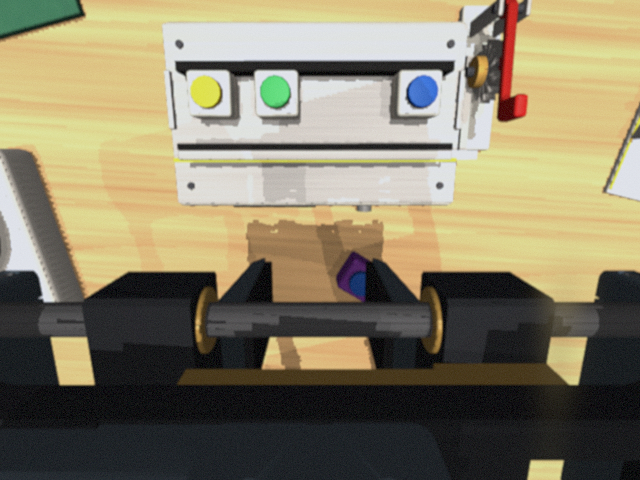

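The bar sprung back about 33 px (roughly 33 mm) and the pawl is down. The bottles haven't moved. Now the first bottle, blue.

```bash
cat >> h.py <<'E'
def find(k,im,c,z=.089):
    out=[]
    for b,s in blobs(im,*COL[k],100):
        p=ray("",b,z,c); d=p-SO
        out.append((p,round(d@SX,4),round(d@SY,4),s[4]))
    return out
def pick(p,yaw=3.9,op=.054,zt=.046):
    arm.grip(op)
    arm.move_to([p[0],p[1],.15],R(yaw))
    arm.move_l([p[0],p[1],zt],feed=.12)
    f=arm.current_force(); print("down F",f.round(1))
    if np.linalg.norm(f)>8: arm.move_l([p[0],p[1],.15]); return False
    arm.grip(0.0); w=arm.current_width(); print("grip w",w,arm.current_force().round(1))
    if not .040<w<.048: return False
    arm.move_l([p[0],p[1],.175],feed=.15); print("lift w",arm.current_width(),arm.current_force().round(1))
    return .040<arm.current_width()<.048
def place(zt=.0205,x0=-.066):
    Y=np.degrees(YH)+90
    arm.move_to(H(x0,0,.165),R(Y)); w=arm.current_width(); f0=arm.current_force()[2]; print("at hatch w",w,"fz",round(f0,1))
    if not .040<w<.048: return False
    arm.move_l(H(x0,0,.06),feed=.15)
    for z in np.append(np.arange(.054,zt,-.006),zt):
        arm.move_l(H(x0,0,z),feed=.06)
        if abs(arm.current_force()[2]-f0)>5: print("early contact z",z,arm.current_force().round(1)); return False
    print("low F",arm.current_force().round(1),"w",arm.current_width())
    return True
def push(zt=.0205,x0=-.066,x1=.112):
    for x in np.linspace(x0,x1,7)[1:]:
        arm.move_l(H(x,0,zt),feed=.08); f=arm.current_force(); print("x",round(x,3),f.round(1),round(arm.current_width(),4))
        if np.linalg.norm(f)>30: print("STOP"); return False
    arm.grip(.056); arm.move_l(H(x1,0,.16),feed=.1); print("t",arm.current_t())
    return True
E
python3 - <<'E'
from h import *
im,c=snap("b0")
r=[q for q in find("blue",im,c) if abs(q[1]-.02)<.05]; print(r)
if pick(r[0][0]): print(place())
snap("b1s","scene"); snap("b1w"); print(arm.current_t())
E
```

```text
[(array([0.55181565, 0.10815293, 0.089     ]), np.float64(0.0201), np.float64(-0.1046), np.int32(732))]
down F [-0.2 -0.3  0. ]
grip w 0.044128754971146926 [-0.7  0.   6.9]
lift w 0.043834572543995975 [-0.1 -0.5 -1.3]
at hatch w 0.04382994150155037 fz -0.8
low F [ 0.8  0.4 -1.4] w 0.0437703180919286
True
23.0333
```

View pics/b1s.png

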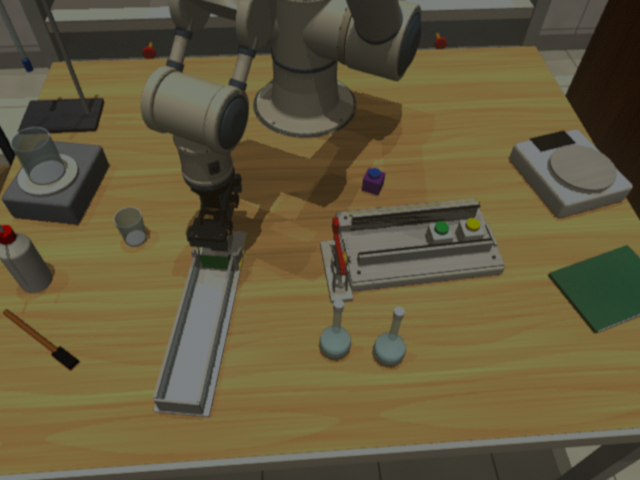

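View pics/b1w.png

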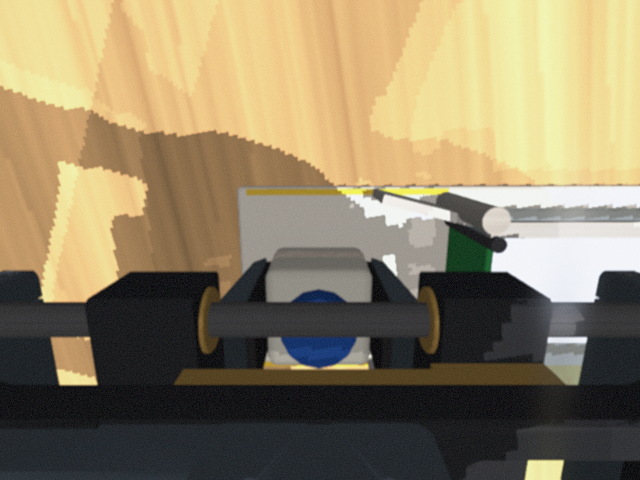

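Blue is held square on the apron between the fingers, with the flap ahead at (468,250). I'll push it through.

```bash
python3 - <<'E'
from h import *
print(push())
arm.move_to([.42,.2,.3],R(3.9)); arm.sleep(.2)
snap("b2t","top"); im,c=snap("b2w"); print(find("yellow",im,c),find("green",im,c))
i=cv2.imread("pics/b2t.png"); cv2.imwrite("pics/b2tz.png",cv2.resize(i[110:310,350:500],None,fx=3,fy=3,interpolation=cv2.INTER_CUBIC))
E
```

```text
x -0.036 [-0.1  0.7 -0.9] 0.0441
x -0.007 [-0.7 -2.1 -0.5] 0.0437
x 0.023 [ 0.4 -0.4 -1.7] 0.0437
x 0.053 [ 0.7 -1.4 -1.3] 0.0441
x 0.082 [-0.2 -1.6 -1.7] 0.0437
x 0.112 [-0.7  0.2 -2.1] 0.0439
t 28.1333
True
[(array([0.53746374, 0.31666202, 0.089     ]), np.float64(0.0199), np.float64(0.1044), np.int32(692))] [(array([0.54201473, 0.2498788 , 0.089     ]), np.float64(0.0199), np.float64(0.0375), np.int32(704))]
```

View pics/b2tz.png

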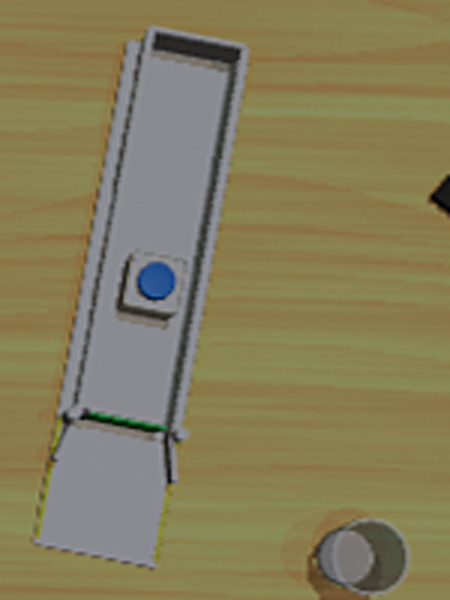

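View pics/b2w.png

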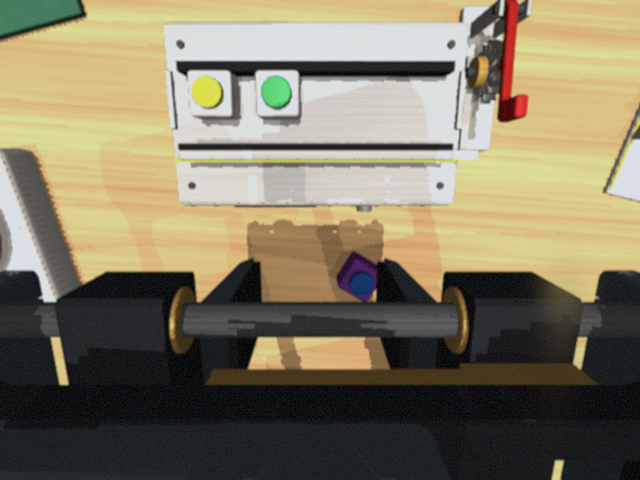

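Blue is in the bay at (155,280) in the zoomed view and the flap is shut. Yellow and green are still in place. Yellow is next.

```bash
python3 - <<'E'
from h import *
im,c=snap("y0")
r=[q for q in find("yellow",im,c) if abs(q[1]-.02)<.006]; print(r)
if r and pick(r[0][0]) and place():
    print(push())
    arm.move_to([.42,.2,.3],R(3.9)); arm.sleep(.2)
snap("y2t","top"); im,c=snap("y2w"); print(find("yellow",im,c),find("green",im,c))
i=cv2.imread("pics/y2t.png"); cv2.imwrite("pics/y2tz.png",cv2.resize(i[110:310,350:500],None,fx=3,fy=3,interpolation=cv2.INTER_CUBIC))
E
```

```text
[(array([0.53754565, 0.31667867, 0.089     ]), np.float64(0.02), np.float64(0.1045), np.int32(690))]
down F [-0.4  0.5  0.9]
grip w 0.04372959488603671 [-1.2 -0.2  6.1]
lift w 0.04417860328365073 [ 0.2 -0.4 -1.5]
at hatch w 0.043667974286771744 fz -1.9
low F [-0.3  0.9 -1.7] w 0.04354996993188531
x -0.036 [-0.1  1.3 -1.6] 0.0442
x -0.007 [-0.9 -2.6 -1.3] 0.0439
x 0.023 [-0.4 -2.1 -1.7] 0.0438
x 0.053 [ 0.7 -1.5 -1.4] 0.0443
x 0.082 [ 0.1 -2.1 -1.2] 0.044
x 0.112 [ 0.2  0.4 -1.5] 0.0438
t 43.625
True
[] [(array([0.5420248 , 0.24994234, 0.089     ]), np.float64(0.0199), np.float64(0.0376), np.int32(701))]
```

View pics/y2tz.png

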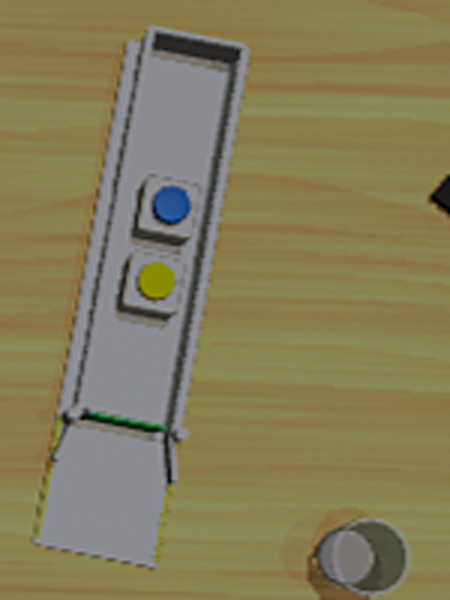

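View pics/y2w.png

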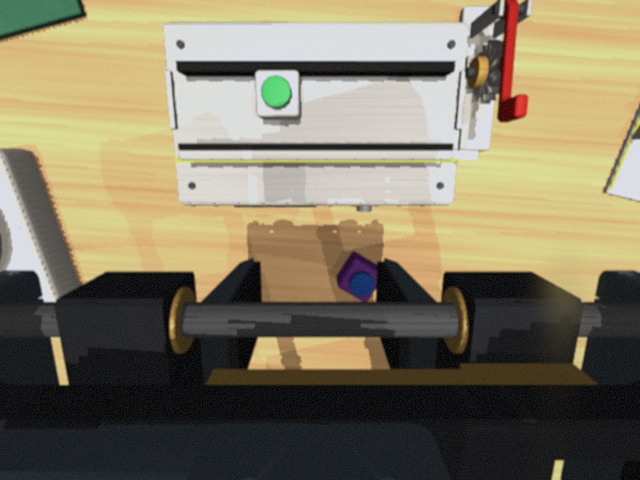

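Yellow and blue are in line in the bay with the flap shut. Green is the last one.

```bash
python3 - <<'E'
from h import *
im,c=snap("g0")
r=[q for q in find("green",im,c) if abs(q[1]-.02)<.006]; print(r)
if r and pick(r[0][0]) and place():
    print(push())
    arm.move_to([.42,.2,.3],R(3.9)); arm.sleep(.2)
snap("g2t","top"); im,c=snap("g2w"); print(find("green",im,c),arm.current_t())
i=cv2.imread("pics/g2t.png"); cv2.imwrite("pics/g2tz.png",cv2.resize(i[110:310,350:500],None,fx=3,fy=3,interpolation=cv2.INTER_CUBIC))
E
```

```text
[(array([0.54201305, 0.24992046, 0.089     ]), np.float64(0.0199), np.float64(0.0376), np.int32(703))]
down F [0.1 0.  0. ]
grip w 0.044066899351517336 [-0.8 -0.4  7.3]
lift w 0.04367835368306074 [ 0.5 -0.  -1. ]
at hatch w 0.0436369174685368 fz -1.1
low F [ 0.3 -1.1 -0.7] w 0.04378252401675334
x -0.036 [-0.8  0.6 -1.2] 0.0439
x -0.007 [-0.  -2.4 -0.8] 0.044
x 0.023 [-0.3 -1.2 -0.4] 0.0438
x 0.053 [-0.2 -0.8 -0.9] 0.0441
x 0.082 [ 0.4 -0.6 -0.9] 0.0438
x 0.112 [-0.6  0.5 -0.6] 0.044
t 58.9583
True
[] 61.1667
```

View pics/g2tz.png

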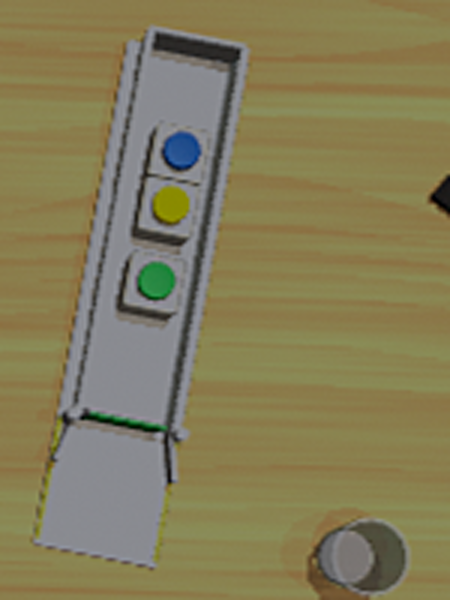

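View pics/g2w.png

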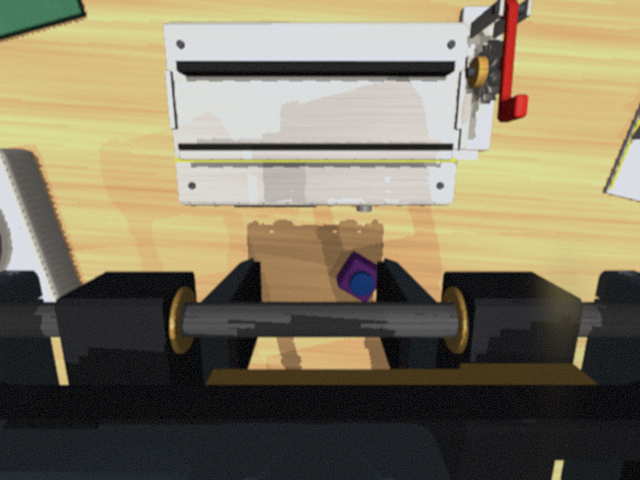

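All three bottles are in the bay, the flap is shut and the platform is empty. Now I'll push the bar home with closed fingers, watching the force.

```bash
python3 - <<'E'
from h import *
arm.grip(0.0)
arm.move_to(S(-.088,0,.14),R(3.9))
arm.move_l(S(-.088,0,.050),feed=.12)
x=-.088; pk=0
while x<-.018:
    x+=.0015
    arm.move_l(S(x,0,.050),feed=.03); f=arm.current_force()@SX; ee=(arm.current_ee_pos()-SO)@SX
    print(round(x,4),round(ee,4),round(f,1),end=" | ")
    if f<-38: print("stop"); break
arm.sleep(.3); print(arm.current_force().round(1))
E
```

```text
-0.0865 -0.086 -1.1 | -0.085 -0.0848 0.3 | -0.0835 -0.0834 0.1 | -0.082 -0.0819 1.0 | -0.0805 -0.0804 -0.2 | -0.079 -0.0789 0.7 | -0.0775 -0.0774 -0.2 | -0.076 -0.0759 0.8 | -0.0745 -0.0744 0.5 | -0.073 -0.0729 0.0 | -0.0715 -0.0714 -0.3 | -0.07 -0.0699 -0.4 | -0.0685 -0.0684 -0.2 | -0.067 -0.0669 -0.0 | -0.0655 -0.0654 -0.2 | -0.064 -0.0639 -0.6 | -0.0625 -0.0629 -3.5 | -0.061 -0.0623 -7.6 | -0.0595 -0.0598 -2.1 | -0.058 -0.059 -8.1 | -0.0565 -0.0578 -8.4 | -0.055 -0.0563 -9.1 | -0.0535 -0.0551 -10.3 | -0.052 -0.0525 -5.3 | -0.0505 -0.0517 -9.9 | -0.049 -0.0501 -9.1 | -0.0475 -0.0488 -10.4 | -0.046 -0.0476 -10.9 | -0.0445 -0.0453 -7.7 | -0.043 -0.0444 -10.1 | -0.0415 -0.0427 -8.5 | -0.04 -0.0415 -10.4 | -0.0385 -0.0399 -9.5 | -0.037 -0.0381 -8.3 | -0.0355 -0.0372 -11.2 | -0.034 -0.0354 -8.6 | -0.0325 -0.0342 -10.5 | -0.031 -0.0319 -6.7 | -0.0295 -0.0306 -8.3 | -0.028 -0.0297 -12.2 | -0.0265 -0.0282 -10.7 | -0.025 -0.0268 -11.7 | -0.0235 -0.0268 -20.2 | -0.022 -0.0268 -27.5 | -0.0205 -0.0268 -35.1 | -0.019 -0.0267 -41.8 | stop
[-42.3   1.4  29.6]
```

Contact was at -62.6 mm and a hard stop at -26.8 mm, so the travel was 36 mm, which is the full stroke. I'll back off and check.

```bash
python3 - <<'E'
from h import *
arm.move_l(S(-.04,0,.050),feed=.05)
arm.move_l(S(-.09,0,.050),feed=.1)
arm.move_l(S(-.09,0,.16),feed=.15)
arm.move_to([.42,.2,.3],R(3.9)); arm.sleep(.3)
snap("f_w"); snap("f_t","top"); print(arm.current_t(),arm.current_force().round(1))
E
```

```text
78.5917 [ 0.5 -0.   0. ]
```

View pics/f_w.png

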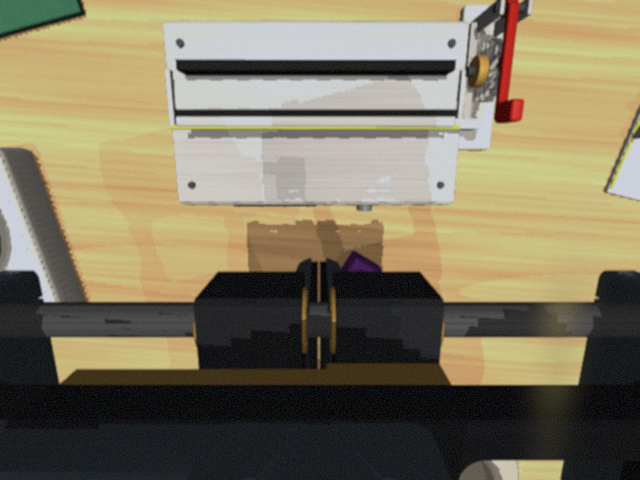

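View pics/f_t.png

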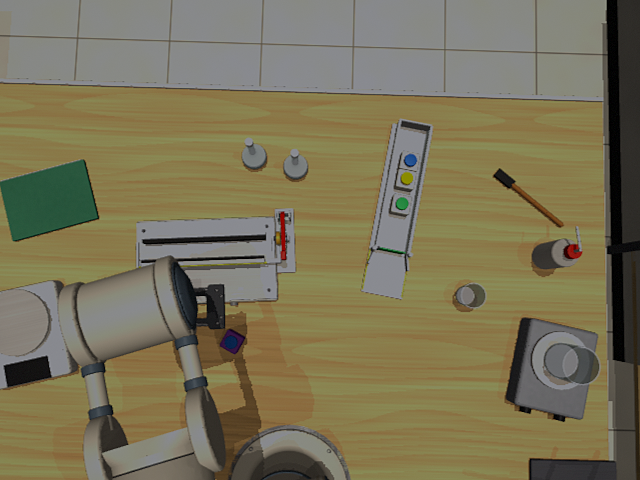

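The bar edge is back at row 128 and the tab is at (509,111), both as at the start. The bottles are in the bay, the flap is shut, and the flasks and beaker haven't moved. I'll hand the job in.

```bash
python3 -c "
from rig import arm
print(arm.sign_off())"
```

```text
the job is handed in; nothing more can be done
None
```

The job is done and handed in at about 79 s on the robot's clock; `sign_off()` gave no verdict.

- **Clamp release:** I lifted the red pawl with the gripper and held it up. The clamp bar sprang back about 33 mm, measured in the wrist camera picture.
- **Bottles:** Three were present: blue, yellow and green. Orange was absent. I took each one to the apron and pushed it through the flap into the bay. The grip width stayed near 44 mm throughout, so no slip showed, and I saw no bottle knocked aside.
- **Clamp bar home:** I pushed the bar 36 mm to its hard stop, with a peak of about 42 N at the fingers. About 30 N of upward force also showed on the tool at the stop. I did not look into its cause, and the reading was back to about zero after I backed off.

My last pictures showed:
- The bar edge and the pawl tab were back at their starting pixels.
- All three bottles were in line in the bay, with the flap shut.
- The flasks and beaker looked unmoved, and the arm was clear of everything.

None of these final checks failed or disagreed.

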